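# Hold the enabling palm plate half way

### The job

Lift the clear hinged guard of the hold-to-run station right over until it rests open on its stop, and let go of it. Then press the palm plate inside down to its half-way position, where its top is level with the two fixed cheeks beside it, and keep it there for at least two seconds; do not push it on towards the bottom at any time, since that trips the machine. Finish while still holding the plate half way, and leave the other things on the bench alone.

Things in the scene. Friction and masses are not known exactly. Their poses are not given: they have to be found in the camera images.
- station: Grey open-topped housing fixed to the bench, 160 (its x) x 140 (its y) x 75 mm high, walls 6 mm, on a 200 x 160 mm foot plate. Origin: centre of its underside, on the bench. Place and yaw vary. The guard's hinge runs along its x on the +y rim; the guard's tab is on the -y side. Inside: the palm plate at the centre, two fixed cheeks beside it.
- lid (a joint): Angle of the guard in rad: 0 shut (flat on the rim), 1.85 open, leaning on its stop past the vertical. It swings freely: let go below about 1.57 it falls shut, beyond that it falls open onto the stop. A clear 160 x 140 x 6 mm panel in an aluminium frame, 0.11 to 0.23 kg.
- lid_tab (a point): Grip point on the guard's black tab (24 mm wide along the hinge, 8 mm thick, 45 mm long, standing out from the free edge in the guard's plane): mid-width, 4 mm above the guard's underside, 32 mm beyond the free edge, 172 mm from the hinge line, 79 mm above the bench when shut. Pinched across its width from above, the tab can turn between the finger pads as the guard swings.
- lid_hinge (a point): Middle of the guard's hinge line, 75 mm above the bench; the hinge runs along the station's x.
- palm (a joint): Downward travel of the palm plate in m: 0 up (released), 0.010 half way, 0.020 bottomed. A spring returns it: about 2 N to start it moving, 6 N at half way, 9 N at the bottom. There is no click or detent at half way.
- palm_top (a point): Centre of the top face of the palm plate, a black plate 50 x 50 mm, 10 mm thick, on a steel stem; 63 mm above the bench when released, 53 mm at half way. It moves with the plate.
- cheek_level (a point): Fixed point on the plate's axis at the level of the cheeks' tops, 53 mm above the bench, 22 mm below the rim. The cheeks are dark steel blocks, 10 mm thick (station x), 60 mm long (y), standing on the station's +x and -x sides of the plate, faces 37 mm from its centre.
- nest: Bystander: loose part nest, a 64 mm steel disc with an aluminium and brass pin on it, 64 mm high in all; origin at the centre of its underside.
- tray: Bystander: loose blue parts tray, 120 x 90 x 35 mm; origin at the centre of its underside.
- driver: Bystander: loose screwdriver lying on the bench along its own x, about 200 mm long.
- jar: Bystander: loose white jar, 52 mm across, 70 mm high; origin at the centre of its underside.

How it is judged:
On the way, in this order (a step that is already met when the one before it is completed fails the run):
1. the guard rests open on its stop, let go, with the palm plate not yet pressed (value of joint lid above 1.75 rad and contact force between each of the arm, the fingers and lid below 0.3 N and value of joint palm below 0.003 m), for 0.2 s.
2. the palm plate is kept half way down for two seconds (value of joint palm between 0.007 and 0.013 m), for 2 s.
At the end, for the whole second after the job is handed in: The robot itself still presses the palm plate at 7 to 13 mm of its 20 mm travel (top level with the cheeks within 3 mm), and the guard rests open on its stop (beyond 1.75 rad) untouched by the robot (all of step 2 and contact force between any of the fingers, the arm and palm above 2 N and value of joint lid above 1.75 rad and contact force between each of the arm, the fingers and lid below 0.3 N); the arm keeps its last pose, push and grip.
It fails at once if the palm plate is pushed on towards the bottom (beyond 16.5 mm) (value of joint palm above 0.0165 m).
It fails at once if a bystander is moved more than 30 mm (distance of any of nest, tray, driver, jar from where it was at the start of the episode above 0.03 m).
It also fails if it takes over 58 s, if anything falls off the work surface, if the arm or the gripper's body presses on something with over 40 N, if the wrist force passes 120 N, or if a joint passes its speed limit or range.

### The arm

A 6-joint arm with a two-finger parallel gripper is mounted at the origin on the work surface. World frame = base frame: x ahead of the robot, y to its left, z up, the work surface at z = 0. Lengths are in m, angles in rad, forces in N, time in s.
With the tool pointing down it reaches from about 0.4 to 0.825 m from the base axis. Payload 7 kg.
Tool frame: the origin (TCP) lies midway between the tips of the shut fingers; the grasp point (between the pads) lies 19 mm behind it; z points along the fingers, y is the direction in which the jaws open and shut (so a half turn about z gives the same grasp; the last joint's range is limited). The gripper opens to 85 mm and grips with 20 to 120 N. Pads are 22 mm wide; open, the fingers measure 114 mm over their backs; the gripper's body (76 mm by 85 mm) begins 54 mm behind the grasp point. The pads swing forward as they close: fully open they stand 13 mm farther back than shut.
Start: joints at [1.499, 0.359, 0.012, 0, -1.224, -0.288], TCP at [0.238, 0.632, 0.231] pointing down, gripper open.
Joint ranges: [-3.07, 3.07], [-1.43, 2.12], [-1.02, 1.25], [-3.03, 1.67], [-3.05, -0], [-3.03, 3.03]. Speed limits (rad/s): [2.39, 2.39, 3.01, 3.14, 3.14, 3.14].

### API

Orientations are given as [roll, pitch, yaw] about the fixed x, y, z axes, in that order (R = Rz(yaw) Ry(pitch) Rx(roll)).
In Python, from cell import telemetry, optics, job_done, models gives the robot as it stands.
- The arm moves only by the shell command python3 -m creep 'ROWS' [OPENING] [FORCE]. ROWS is JSON, a list of rows, each a list of 6 numbers: the shift along the tool's x, y, z in mm, then the turn, a rotation vector about the tool's x, y, z in rad. A call has 1 to 8 rows; each row shifts and turns the commanded pose from where the row before left it, along the tool's axes as they then stand; what a row does not reach is not made up. A row lasts 1/10 s, in which the tool goes at most 50 mm and 8.59 degrees, less where a joint would pass 70% of its speed; a pose out of reach is approached as far as the arm can. A call with a gripper value outside its range is refused whole. OPENING is the opening, from 0 (shut) to 1 (fully open), set as the call begins (- or left out, the last holds). The fingers move at their own pace and stop on an object; FORCE is the grip in N (left out, the last holds). Time passes only in rows, so rows that do not move let the fingers close. It gives the time, the measured TCP pose, the force and the opening at its end, in the units of the state.
- telemetry.sense(): the state, without advancing time (a new reading comes with each control period).
- optics.get_image(name): name is "scene" or "top" or "wrist"; returns a dict with "frame" (480x640x3 uint8, red, green, blue), "range_z" (480x640 float32, m along the optical axis (not along the pixel's ray), 0 where there is no reading), "mtx" (3x3 intrinsics, pixels), "distortion" ([k1, k2, p1, p2, k3] as OpenCV has them; the pictures are not rectified), "R" (3x3) and "t" (3): a world point X has camera coordinates R X + t; the wrist camera has in their place "T_tool_cam" (4x4, takes a point from camera to tool coordinates, whose origin is the TCP and whose axes are the flange's). Camera axes: x right, y down, z forward; pixel columns grow to the right and rows downward; lengths in m; the calibration is good to about 2 mm. A picture is of the moment at which its call begins: read the wrist's pose just before it.
- job_done(): hands the job in, once; it reports no verdict.
Trained networks look in a picture, given as the dict that the camera call returned (one of the last four; its "shot" number tells which), for a name from the list of things; names that differ only in an ending like _2 or _b are one class to them, and where a whole thing is asked for, a point or a joint stands for the part that bears it (a point fixed in the world has none). Each returns a list of dicts, best first, with "score" (0 to 1); they miss things now and then, are a little off and sometimes report something else, mostly with a low value. They report only what shows in the picture. A call takes as long as a camera call.
- models.masks_of(label, picture): "region" (480x640 bool, what is visible of it) and "location" ([column, row] in pixels, amid what is visible of it).
- models.tip_of(label, picture): "location" ([column, row] in pixels: a listed point, or the origin of a listed thing).
The state is a dict: "time_s": time; "qpos": joint angles; "qd": joint speeds; "effort": joint torques, N m; "tcp_pos": TCP position; "tcp_rot": TCP orientation; "force": force on the tool from outside, world axes, zero at the start; "moment": the same for the moment, N m; "gripper_width": opening from 0.0 (shut) to 1.0 (fully open).
Only numpy, scipy, OpenCV 4.12 (cv2) and the standard library are available. Lean on these libraries where they do the work, as an engineer would, in place of code of your own. Each camera call takes 0.05 s, during which the arm holds its last target.

## Working session

There is one attempt and no reset: what is moved stays moved. The work goes in short steps, Python scripts to look and compute and a shell command to move; the robot and the scene stay as the last step left them, time stands still between calls to the robot, and variables do not carry over. Pictures are saved under pics/ and viewed, and the job is handed in when it is done.

```bash
ls; mkdir -p pics; python3 - <<'E'
from cell import telemetry, optics, models
import cv2,numpy as np,pickle
print(telemetry.sense())
for n in ["scene","top"]:
    p=optics.get_image(n); cv2.imwrite(f"pics/{n}0.png",p["frame"][:,:,::-1]); pickle.dump(p,open(f"{n}0.pkl","wb"))
    print(n,p["mtx"].tolist(),p["distortion"],p["R"].tolist(),p["t"])
    for l in ["lid_tab","lid_hinge","palm_top","cheek_level","station","nest","tray","driver","jar"]:
        r=models.tip_of(l,p); print(l,[(np.round(a["location"],1).tolist(),round(float(a["score"]),2)) for a in r[:2]])
E
```

```text
pics
{'time_s': 0.0, 'qpos': array([ 1.49910659e+00,  3.59382381e-01,  1.10812082e-02, -3.54200805e-04,
       -1.22411977e+00, -2.88135225e-01]), 'qd': array([-1.19389273e-03, -7.49547055e-04,  8.25883224e-05,  1.48299658e-03,
        4.27906568e-04, -1.53933350e-03]), 'effort': array([ 3.52980278e-04, -5.83327389e+01,  2.93425405e+01,  6.93651214e+00,
       -5.80634078e-03,  4.92962130e-06]), 'tcp_pos': array([0.2375063 , 0.63132281, 0.2303756 ]), 'tcp_rot': array([ 3.13994038e+00, -1.42458160e-04, -3.59945459e-01]), 'force': array([ 0.75147987, -0.04127828,  0.27374093]), 'moment': array([ 0.00381763, -0.02512447,  0.05140896]), 'gripper_width': 1.0071761422644718}
scene [[575.4840184473494, 0.0, 315.9477091654123], [0.0, 575.4840184473494, 241.62657212025258], [0.0, 0.0, 1.0]] [-0.06586435  0.          0.          0.          0.        ] [[-0.5015270946864793, 0.8650005783163697, 0.015638823730876522], [0.5812743440233148, 0.35030113765147913, -0.7344448583388303], [-0.6407735249490293, -0.3592535490046349, -0.6784881555723506]] [ 0.26678715 -0.23594418  1.76225486]
lid_tab [([2
[... 314 characters left out ...]
312.776092704514], [0.0, 618.6046897853015, 250.09485740234365], [0.0, 0.0, 1.0]] [-0.19310404  0.          0.          0.          0.        ] [[-0.004218229865781686, -0.9999903727877271, -0.0012086639989387549], [-0.9892483578186467, 0.00434960206948573, -0.1461805989690421], [0.1461844488648167, 0.0005790455077356059, -0.989257181736069]] [-0.00254859  0.55454915  1.28926748]
lid_tab [([341.7, 261.6], 0.8)]
lid_hinge [([268.1, 227.6], 0.88)]
palm_top []
cheek_level [([294.1, 240.7], 0.94)]
station [([295.2, 247.4], 0.86)]
nest [([145.0, 213.7], 0.68), ([157.0, 278.4], 0.61)]
tray [([141.0, 214.8], 0.55)]
driver [([478.2, 223.4], 0.72), ([341.0, 263.6], 0.63)]
jar [([476.3, 306.4], 0.77)]
```

View pics/scene0.png

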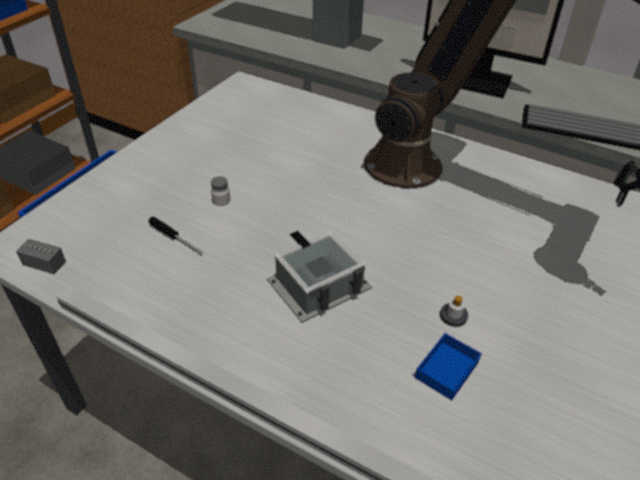

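View pics/top0.png

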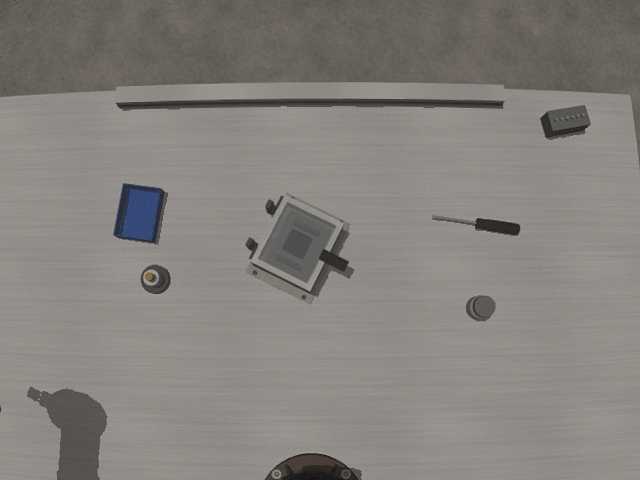

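```bash
cat > h.py <<'E'
import cv2,numpy as np,pickle
def ray(p,uv):
    u=cv2.undistortPoints(np.array([[uv]],float),p["mtx"],np.array(p["distortion"],float))[0,0]
    R=np.array(p["R"]);t=np.array(p["t"]); return -R.T@t, R.T@np.array([u[0],u[1],1.])
def tri(ps,uvs):
    A=np.zeros((3,3));b=np.zeros(3)
    rs=[ray(p,u) for p,u in zip(ps,uvs)]
    for o,d in rs:
        d=d/np.linalg.norm(d);M=np.eye(3)-np.outer(d,d);A+=M;b+=M@o
    X=np.linalg.solve(A,b)
    return X,[np.linalg.norm(np.cross(X-o,d/np.linalg.norm(d))) for o,d in rs]
def atz(p,uv,z):
    o,d=ray(p,uv); return o+d*(z-o[2])/d[2]
E
python3 - <<'E'
from h import *
s=pickle.load(open("scene0.pkl","rb"));t=pickle.load(open("top0.pkl","rb"))
for n,a,b,z in [("tab",(296.7,236),(341.7,261.6),.079),("hinge",(339.5,280.5),(268.1,227.6),.075),("cheek",(320.3,268.2),(294.1,240.7),.053),("station",(316.6,281),(295.2,247.4),0)]:
    X,e=tri([s,t],[a,b]); print(n,X.round(4),np.round(e,4),atz(s,a,z).round(4),atz(t,b,z).round(4))
E
```

```text
tab [ 0.5231 -0.063   0.0816] [0.0022 0.0022] [ 0.5199 -0.0625  0.079 ] [ 0.5244 -0.0651  0.079 ]
hinge [0.596  0.0925 0.0758] [0.0039 0.0039] [0.5937 0.0958 0.075 ] [0.5978 0.089  0.075 ]
cheek [0.5717 0.0341 0.0631] [0.0004 0.0004] [0.5631 0.0289 0.053 ] [0.5732 0.0348 0.053 ]
station [0.5675 0.0287 0.0123] [0.0056 0.0056] [0.5596 0.0179 0.    ] [0.5668 0.0341 0.    ]
```

The pictures show the station centre at about (295,245) in top, its tab at (340,261) pointing towards robot-right and the hinge on the far left side. Station yaw is about -0.43, and the two-view heights match the text (tab 0.082, hinge 0.076). Next I move above the tab.

```bash
python3 -m creep '[[31.8,34.4,0,0,0,0],[31.8,34.4,0,0,0,0],[31.8,34.4,0,0,0,0],[31.8,34.4,0,0,0,0],[31.8,34.4,0,0,0,0],[31.8,34.4,0,0,0,0],[31.8,34.4,0,0,0,0],[31.8,34.4,0,0,0,0]]'
python3 -m creep '[[31.8,34.4,0,0,0,0],[31.8,34.4,0,0,0,0],[31.8,34.4,0,0,0,0],[31.8,34.4,0,0,0,0],[31.8,34.4,0,0,0,0],[31.8,34.4,0,0,0,0],[31.8,34.4,0,0,0,0],[31.8,34.4,0,0,0,0]]'
python3 -m creep '[[0,0,0,0,0,0.149],[0,0,0,0,0,0.149],[0,0,0,0,0,0.149],[0,0,0,0,0,0.149],[0,0,0,0,0,0.149],[0,0,0,0,0,0.149],[0,0,0,0,0,0.149],[0,0,0,0,0,0.149]]'
python3 -m creep '[[0,0,0,0,0,0.149],[0,0,0,0,0,0.149],[0,0,0,0,0,0.149],[0,0,0,0,0,0],[0,0,0,0,0,0]]' 0.7 40
python3 - <<'E'
from cell import telemetry, optics, models
import cv2,numpy as np,pickle
s=telemetry.sense(); print(s)
p=optics.get_image("wrist"); p["st"]=s; pickle.dump(p,open("w1.pkl","wb")); cv2.imwrite("pics/w1.png",p["frame"][:,:,::-1])
print(p["T_tool_cam"],p["mtx"],p["distortion"])
for l in ["lid_tab","lid_hinge","cheek_level","palm_top"]:
        r=models.tip_of(l,p); print(l,[(np.round(a["location"],1).tolist(),round(float(a["score"]),2)) for a in r[:2]])
E
```

```text
time_s: 1.8
tcp_pos: [0.3792, 0.2828, 0.2317]
tcp_rot: [-3.141, -0.0, -0.359]
force: [0.9, 0.1, 0.0]
gripper_width: 0.993
time_s: 2.6
tcp_pos: [0.5206, -0.0645, 0.2318]
tcp_rot: [-3.141, -0.001, -0.36]
force: [1.7, 1.7, 0.9]
gripper_width: 0.996
time_s: 3.4
tcp_pos: [0.5201, -0.0626, 0.2315]
tcp_rot: [-3.141, 0.0, -1.558]
force: [0.7, -0.5, 0.3]
gripper_width: 1.004
time_s: 3.9
tcp_pos: [0.5201, -0.0625, 0.2314]
tcp_rot: [-3.141, 0.0, -1.994]
force: [-0.1, 0.6, -0.0]
gripper_width: 0.698
{'time_s': 3.9, 'qpos': array([ 2.55171539e-01,  1.09057618e-01, -3.18223290e-01,  6.31051110e-06,
       -1.14325275e+00, -6.78720908e-01]), 'qd': array([ 0.00050847,  0.00031682, -0.0004603 ,  0.00104149, -0.00012207,
        0.00405124]), 'effort': array([-2.81090332e-03, -3.73957193e+01,  2.84158355e+01,  6.71630770e+00,
        6.49808680e-05, -3.49857314e-01]), 'tcp_pos': array([ 0.52012596, -0.06254152,  0.2314123 ]), 'tcp_rot': array([-3.14138459e+00,  1.60433511e-04, -1.99434306e+00]), 'force': array([-0.14502764,  0.60419929, -0.01903583]), 'moment': array([ 0.02665611, -0.02500719, -0.01653262]), 'gripper_width': 0.6981274031092011}
[[ 5.57483595e-04 -9.58097977e-01 -2.86440144e-01  7.33826340e-02]
 [ 9.99999191e-01  8.61685071e-04 -9.35956722e-04  2.46149484e-04]
 [ 1.14355944e-03 -2.86439391e-01  9.58097682e-01 -1.42528226e-01]
 [ 0.00000000e+00  0.00000000e+00  0.00000000e+00  1.00000000e+00]] [[411.45193017   0.         317.64095986]
 [  0.         411.45193017 236.62353711]
 [  0.           0.           1.        ]] [0.01573736 0.         0.         0.         0.        ]
lid_tab [([318.5, 215.9], 0.71)]
lid_hinge [([309.8, 401.4], 0.68)]
cheek_level [([314.8, 322.3], 0.63)]
palm_top []
```

View pics/w1.png

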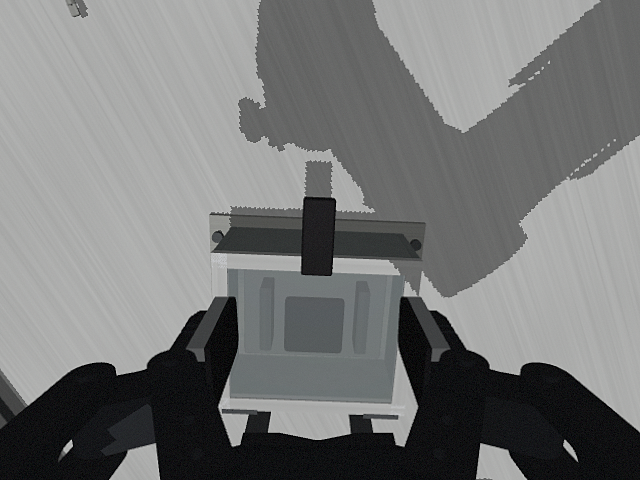

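The wrist view shows the tab at columns 303-336 and rows 198-275, nearly aligned with the image. The guard is shut, with the plate at (314,325) below it.

```bash
cat >> h.py <<'E'
from scipy.spatial.transform import Rotation as Ro
def wr(p):
    s=p["st"]; T=np.eye(4);T[:3,:3]=Ro.from_euler("xyz",s["tcp_rot"]).as_matrix();T[:3,3]=s["tcp_pos"]
    C=np.linalg.inv(T@p["T_tool_cam"]); q=dict(p);q["R"]=C[:3,:3];q["t"]=C[:3,3];return q
E
python3 - <<'E'
from h import *
s=pickle.load(open("scene0.pkl","rb"));t=pickle.load(open("top0.pkl","rb"));w=wr(pickle.load(open("w1.pkl","rb")))
for n,a,b,c,z in [("tab",(296.7,236),(341.7,261.6),(318.5,215.9),.079),("hinge",(339.5,280.5),(268.1,227.6),(309.8,401.4),.075),("cheek",(320.3,268.2),(294.1,240.7),(314.8,322.3),.053)]:
    X,e=tri([s,t,w],[a,b,c]); print(n,X.round(4),np.round(e,4),tri([t,w],[b,c])[0].round(4),atz(w,c,z).round(4))
# tab rectangle at top face z .083
for px in [(303,198),(336,198),(303,275),(336,275),(212,255),(413,262),(222,412),(404,415)]:
    print(px,atz(w,px,.083 if px[1]<254 or px[1]==275 else .081).round(4))
E
```

```text
tab [ 0.5213 -0.0635  0.08  ] [0.0017 0.0033 0.0022] [ 0.5208 -0.0649  0.0876] [ 0.5192 -0.0633  0.079 ]
hinge [0.5952 0.0907 0.0713] [0.0056 0.0036 0.0033] [0.598  0.09   0.0663] [0.5936 0.084  0.075 ]
cheek [0.5675 0.0311 0.055 ] [0.0021 0.0064 0.0055] [0.5718 0.036  0.0357] [0.5636 0.0278 0.053 ]
(303, 198) [ 0.5235 -0.0808  0.083 ]
(336, 198) [ 0.5019 -0.0711  0.083 ]
(303, 275) [ 0.5484 -0.027   0.083 ]
(336, 275) [ 0.5256 -0.0167  0.083 ]
(212, 255) [ 0.6045 -0.069   0.081 ]
(413, 262) [ 0.4685 -0.0018  0.081 ]
(222, 412) [0.6638 0.0587 0.081 ]
(404, 415) [0.5241 0.1248 0.081 ]
```

```bash
python3 -m creep '[[1,0,40,0,0,0.01],[0,0,40,0,0,0],[0,0,40,0,0,0],[0,0,30,0,0,0],[0,0,12,0,0,0],[0,0,12,0,0,0],[0,0,0,0,0,0]]'
python3 - <<'E'
from cell import telemetry, optics, models
import cv2,numpy as np,pickle
s=telemetry.sense(); print(s["tcp_pos"],s["force"])
p=optics.get_image("wrist"); cv2.imwrite("pics/w2.png",p["frame"][:,:,::-1])
E
```

```text
time_s: 4.85
tcp_pos: [0.5196, -0.0635, 0.0567]
tcp_rot: [3.141, -0.001, -2.008]
force: [-0.4, -0.5, 1.8]
gripper_width: 0.702
[ 0.51957768 -0.06346831  0.05674317] [-0.41487357 -0.46945581  1.76660136]
```

View pics/w2.png

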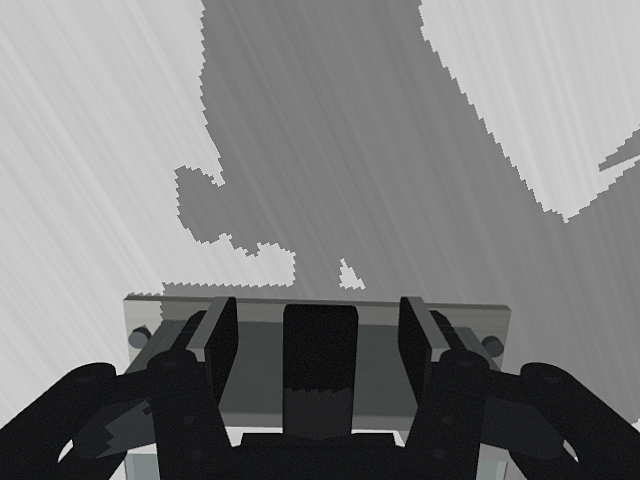

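The tab, at columns 283-358, sits centred between the pads. I close on it.

```bash
python3 -m creep '[[0,0,0,0,0,0],[0,0,0,0,0,0],[0,0,0,0,0,0],[0,0,0,0,0,0],[0,0,0,0,0,0],[0,0,0,0,0,0]]' 0 30
python3 - <<'E'
from cell import telemetry, optics, models
import cv2,numpy as np,pickle
p=optics.get_image("wrist"); cv2.imwrite("pics/w3.png",p["frame"][:,:,::-1])
# arc rows: tool x = -station y, tool z = down ; from theta 0
r=172;prev=0
th=np.arange(0,1.76,0.12)
for a,b in zip(th,th[1:]): print(round(b,2), "x",round(r*(np.cos(b)-np.cos(a)),1),"z",round(-r*(np.sin(b)-np.sin(a)),1))
E
```

```text
time_s: 5.5
tcp_pos: [0.5195, -0.063, 0.0585]
tcp_rot: [-3.141, 0.001, -2.01]
force: [-4.2, 4.4, 8.2]
gripper_width: 0.272
0.12 x -1.2 z -20.6
0.24 x -3.7 z -20.3
0.36 x -6.1 z -19.7
0.48 x -8.4 z -18.8
0.6 x -10.6 z -17.7
0.72 x -12.6 z -16.3
0.84 x -14.5 z -14.7
0.96 x -16.2 z -12.8
1.08 x -17.6 z -10.8
1.2 x -18.7 z -8.6
1.32 x -19.6 z -6.3
1.44 x -20.3 z -3.9
1.56 x -20.6 z -1.5
1.68 x -20.6 z 1.0
```

View pics/w3.png

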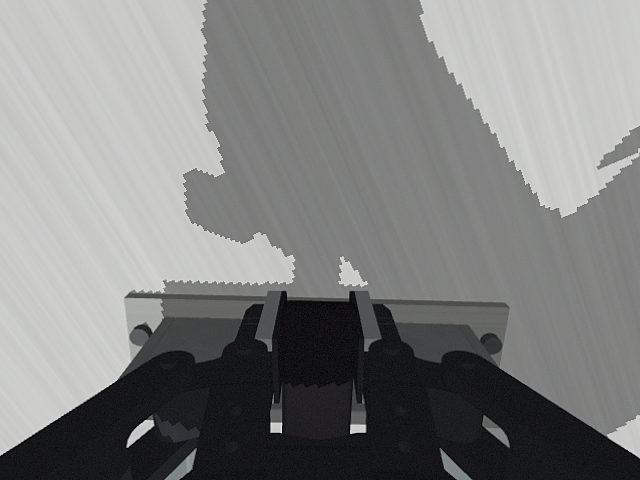

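Grip confirmed at opening 0.272, about 23 mm. I lift along the arc.

```bash
python3 -m creep '[[-0.6,0,-10.3,0,0,0],[-0.6,0,-10.3,0,0,0],[-1.8,0,-10.2,0,0,0],[-1.9,0,-10.1,0,0,0],[-3,0,-9.9,0,0,0],[-3.1,0,-9.8,0,0,0],[-4.2,0,-9.4,0,0,0],[-4.2,0,-9.4,0,0,0]]'
python3 -m creep '[[-5.3,0,-8.9,0,0,0],[-5.3,0,-8.8,0,0,0],[-6.3,0,-8.2,0,0,0],[-6.3,0,-8.1,0,0,0]]'
python3 - <<'E'
from cell import telemetry, optics, models
import cv2,numpy as np,pickle
p=optics.get_image("scene"); cv2.imwrite("pics/s4.png",cv2.resize(p["frame"][150:400,180:500,::-1],None,fx=2,fy=2))
E
```

```text
time_s: 6.35
tcp_pos: [0.5281, -0.0456, 0.1375]
tcp_rot: [-3.141, 0.0, -2.009]
force: [1.2, 5.2, -5.0]
gripper_width: 0.273
time_s: 6.75
tcp_pos: [0.5386, -0.0245, 0.1716]
tcp_rot: [-3.14, 0.0, -2.009]
force: [3.8, 0.8, -5.6]
gripper_width: 0.275
```

View pics/s4.png

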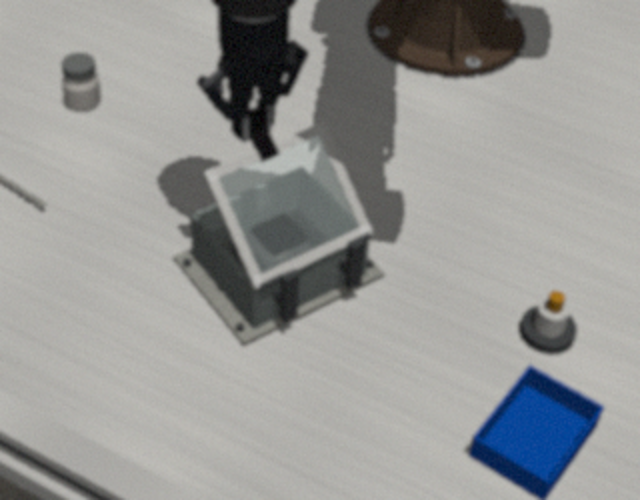

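The guard is following in the grip at roughly 40°, with the tab at about (263,140) in the crop. I continue.

```bash
python3 -m creep '[[-7.2,0,-7.4,0,0,0],[-7.3,0,-7.3,0,0,0],[-8.1,0,-6.4,0,0,0],[-8.1,0,-6.4,0,0,0],[-8.8,0,-5.4,0,0,0],[-8.8,0,-5.4,0,0,0],[-9.3,0,-4.3,0,0,0],[-9.4,0,-4.3,0,0,0]]'
python3 -m creep '[[-9.8,0,-3.2,0,0,0],[-9.8,0,-3.1,0,0,0],[-10.1,0,-2,0,0,0],[-10.2,0,-1.9,0,0,0],[-10.3,0,-0.8,0,0,0],[-10.3,0,-0.7,0,0,0],[-10.3,0,0.5,0,0,0],[-10.3,0,0.5,0,0,0]]'
python3 -m creep '[[-6,0,0.8,0,0,0],[0,0,0,0,0,0]]'
python3 - <<'E'
from cell import telemetry, optics, models
import cv2,numpy as np,pickle
p=optics.get_image("scene"); cv2.imwrite("pics/s5.png",cv2.resize(p["frame"][150:400,180:500,::-1],None,fx=2,fy=2))
E
```

```text
time_s: 7.6
tcp_pos: [0.5687, 0.0358, 0.2187]
tcp_rot: [-3.137, 0.001, -2.008]
force: [13.3, -6.2, -9.0]
gripper_width: 0.272
time_s: 8.4
tcp_pos: [0.6047, 0.1079, 0.2302]
tcp_rot: [-3.134, 0.0, -2.008]
force: [18.6, -12.2, -5.1]
gripper_width: 0.276
time_s: 8.6
tcp_pos: [0.6076, 0.1137, 0.2295]
tcp_rot: [-3.134, 0.001, -2.008]
force: [17.1, -10.8, -3.8]
gripper_width: 0.275
```

View pics/s5.png

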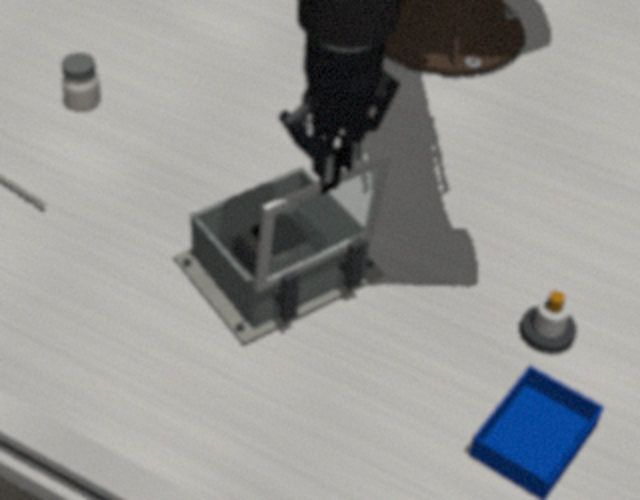

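```bash
python3 -m creep '[[-5,-2,1,0,0,0],[-4,-2,1,0,0,0],[0,0,0,0,0,0]]'

```

```text
time_s: 8.95
tcp_pos: [0.6119, 0.1214, 0.2278]
tcp_rot: [-3.139, 0.001, -2.008]
force: [1.1, -0.8, 8.2]
gripper_width: 0.274
```

```bash
python3 -m creep '[[0,0,0,0,0,0],[0,0,0,0,0,0],[0,0,0,0,0,0],[0,0,0,0,0,0],[0,0,0,0,0,0]]' 0.7 30
python3 -m creep '[[0,0,-20,0,0,0],[0,0,-30,0,0,0],[0,0,-30,0,0,0],[20,0,-10,0,0,0],[30,0,0,0,0,0],[30,0,0,0,0,0],[0,0,0,0,0,0]]'
python3 - <<'E'
from cell import telemetry, optics, models
import cv2,numpy as np,pickle
for n in ["scene","top","wrist"]:
    s=telemetry.sense();p=optics.get_image(n); p["st"]=s;pickle.dump(p,open(n+"6.pkl","wb"));cv2.imwrite(f"pics/{n}6.png",p["frame"][:,:,::-1] if n=="wrist" else cv2.resize(p["frame"][150:400,180:500,::-1],None,fx=2,fy=2))
    for l in ["lid_tab","lid_hinge","cheek_level","palm_top"]:
        r=models.tip_of(l,p); print(n,l,[(np.round(a["location"],1).tolist(),round(float(a["score"]),2)) for a in r[:2]])
print(s["tcp_pos"])
E
```

```text
time_s: 9.45
tcp_pos: [0.6104, 0.1211, 0.2254]
tcp_rot: [3.141, -0.0, -2.009]
force: [-0.0, 0.2, 0.0]
gripper_width: 0.699
time_s: 10.15
tcp_pos: [0.5748, 0.0459, 0.316]
tcp_rot: [-3.142, 0.0, -2.011]
force: [0.3, -0.1, -0.0]
gripper_width: 0.699
scene lid_tab [([445.9, 371.3], 0.59), ([355.0, 241.5], 0.58)]
scene lid_hinge [([334.9, 283.0], 0.74)]
scene cheek_level [([318.6, 270.0], 0.84)]
scene palm_top [([318.8, 266.1], 0.64)]
top lid_tab [([235.4, 201.2], 0.63)]
top lid_hinge [([271.6, 229.5], 0.62)]
top cheek_level [([293.8, 239.9], 0.65), ([473.6, 224.5], 0.28)]
top palm_top []
wrist lid_tab [([315.3, 396.1], 0.7), ([319.7, 163.3], 0.46)]
wrist lid_hinge []
wrist cheek_level [([320.7, 164.8], 0.74)]
wrist palm_top [([320.4, 164.0], 0.65), ([315.3, 394.3], 0.56)]
[0.57675211 0.04906947 0.31521165]
```

View pics/scene6.png

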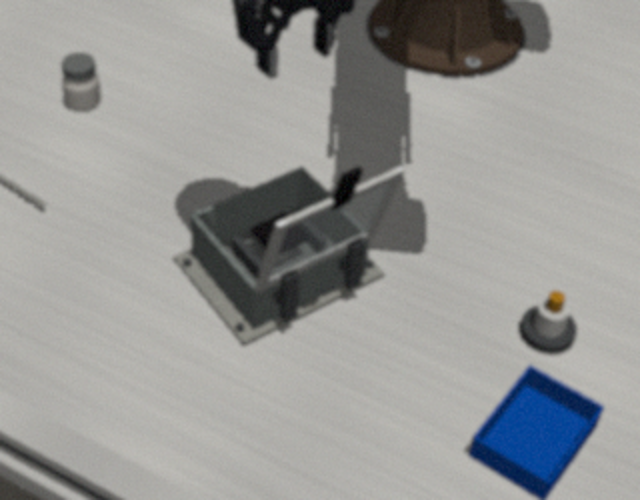

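View pics/wrist6.png

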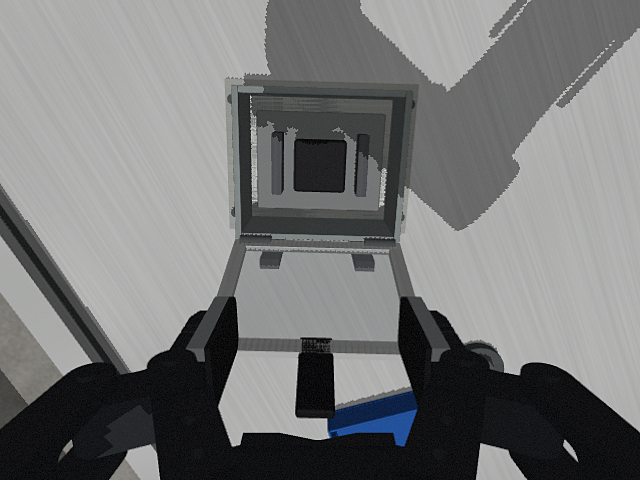

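View pics/top6.png

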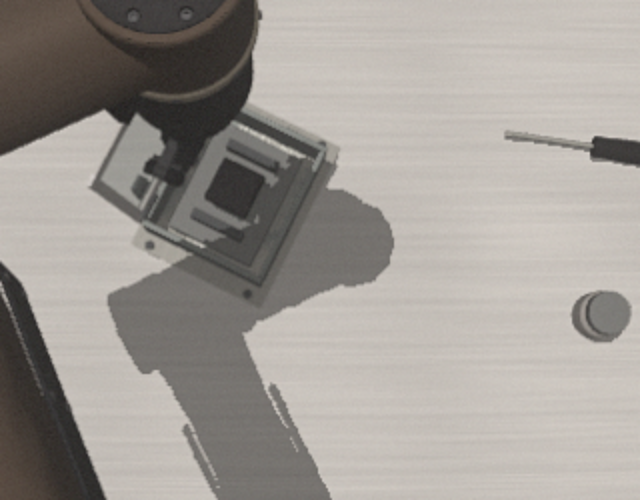

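The guard rests open on its stop, released. The wrist view shows the tab at (315,385) well past the hinge and the plate at (320,165) uncovered.

```bash
python3 - <<'E'
from h import *
s=pickle.load(open("scene6.pkl","rb"));t=pickle.load(open("top6.pkl","rb"));w=wr(pickle.load(open("wrist6.pkl","rb")))
print("tab",tri([s,t,w],[(355,241.5),(235.4,201.2),(315.3,396.1)]))
a,b,c=(318.8,266.1),(298,243.5),(320.4,165)
print("palm",tri([s,t,w],[a,b,c]),tri([t,w],[b,c])[0],[atz(p,u,.063).round(4) for p,u in zip([s,t,w],[a,b,c])])
a,b,c=(318.6,270),(293.8,239.9),(320.7,164.8)
print("cheek",tri([s,t,w],[a,b,c]),[atz(p,u,.053).round(4) for p,u in zip([s,t,w],[a,b,c])])
# plate corners in wrist
for px in [(296,139),(347,140),(296,190),(345,192)]: print(atz(w,px,.063).round(4))
# depth: plate and cheek heights from wrist
R=w["R"];T=w["t"]
def z(px):
    u=cv2.undistortPoints(np.array([[px]],float),w["mtx"],w["distortion"])[0,0]
    d=np.median(w["range_z"][int(px[1])-3:int(px[1])+4,int(px[0])-2:int(px[0])+3]); return (R.T@(np.array([u[0],u[1],1])*d-T)).round(4)
for px in [(320,165),(305,150),(335,180),(278,165),(363,165),(240,165),(405,165),(320,255)]: print(px,z(px))
E
```

```text
tab (array([0.61939119, 0.13805301, 0.2352087 ]), [np.float64(0.0007570969736691366), np.float64(0.0010889354801686935), np.float64(0.0005596034340989879)])
palm (array([0.56477933, 0.02618869, 0.06029181]), [np.float64(0.00047424203121529884), np.float64(0.0011440544077117175), np.float64(0.0014575147867590106)]) [0.56313554 0.02536685 0.07490953] [array([0.5676, 0.0272, 0.063 ]), array([0.5655, 0.0263, 0.063 ]), array([0.5632, 0.0261, 0.063 ])]
cheek (array([0.56958383, 0.03042553, 0.05400971]), [np.float64(0.002109833124344469), np.float64(0.007140528002350896), np.float64(0.007163847787633871)]) [array([0.5703, 0.0285, 0.053 ]), array([0.5749, 0.0355, 0.053 ]), array([0.5633, 0.0271, 0.053 ])]
[ 0.5737 -0.0054  0.063 ]
[0.5309 0.0156 0.063 ]
[0.5947 0.0378 0.063 ]
[0.5525 0.0597 0.063 ]
(320, 165) [0.5636 0.0259 0.0626]
(305, 150) [0.5705 0.0072 0.0628]
(335, 180) [0.5565 0.045  0.0629]
(278, 165) [0.6012 0.0097 0.0529]
(363, 165) [0.526  0.0447 0.053 ]
(240, 165) [ 0.6307 -0.0065  0.071 ]
(405, 165) [0.4919 0.058  0.074 ]
(320, 255) [0.5969 0.0971 0.0973]
```

```bash
python3 -m creep '[[13,1,0,0,0,0],[13,0.5,0,0,0,0],[0,0,0,0,0,0],[0,0,0,0,0,0],[0,0,0,0,0,0],[0,0,0,0,0,0]]' 0 30
python3 -m creep '[[0,0,40,0,0,0],[0,0,40,0,0,0],[0,0,40,0,0,0],[0,0,40,0,0,0],[0,0,40,0,0,0],[0,0,30,0,0,0],[0,0,0,0,0,0],[0,0,0,0,0,0]]'
python3 - <<'E'
from cell import telemetry, optics
import cv2
s=telemetry.sense(); print(s["tcp_pos"],s["force"],s["gripper_width"])
p=optics.get_image("wrist"); cv2.imwrite("pics/w7.png",p["frame"][:,:,::-1])
E
```

```text
time_s: 11.5
tcp_pos: [0.5643, 0.0258, 0.3155]
tcp_rot: [-3.142, 0.0, -2.009]
force: [0.2, 0.3, 0.2]
gripper_width: 0.003
time_s: 12.3
tcp_pos: [0.5646, 0.0259, 0.0859]
tcp_rot: [3.141, -0.001, -2.008]
force: [0.2, -0.0, 0.5]
gripper_width: -0.001
[0.56463002 0.02588028 0.08585672] [ 0.18028726 -0.00666055  0.53506793] -0.0013650582055848627
```

View pics/w7.png

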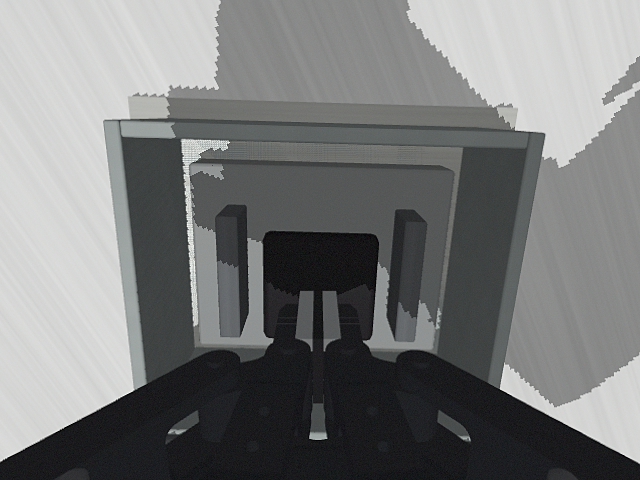

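The shut fingertips, near (320,300), stand over the plate between the cheeks. I descend slowly.

```bash
python3 -m creep '[[0,0,8,0,0,0],[0,0,7,0,0,0],[0,0,2,0,0,0],[0,0,2,0,0,0],[0,0,0,0,0,0],[0,0,0,0,0,0]]'
python3 -m creep '[[0,0,2,0,0,0],[0,0,2,0,0,0],[0,0,0,0,0,0],[0,0,0,0,0,0]]'
python3 -m creep '[[0,0,2,0,0,0],[0,0,0,0,0,0],[0,0,0,0,0,0],[0,0,0,0,0,0]]'
```

```text
time_s: 12.95
tcp_pos: [0.5643, 0.0258, 0.0666]
tcp_rot: [-3.141, 0.0, -2.009]
force: [1.3, 0.7, 0.6]
gripper_width: -0.001
time_s: 13.35
tcp_pos: [0.5644, 0.0258, 0.0627]
tcp_rot: [-3.141, 0.0, -2.009]
force: [-0.1, 0.6, 2.2]
gripper_width: -0.002
time_s: 13.75
tcp_pos: [0.5644, 0.0258, 0.0606]
tcp_rot: [-3.141, 0.0, -2.009]
force: [1.2, 0.7, 1.7]
gripper_width: 0.001
```

```bash
python3 -m creep '[[0,0,2,0,0,0],[0,0,2,0,0,0],[0,0,2,0,0,0],[0,0,0,0,0,0],[0,0,0,0,0,0]]'
python3 -m creep '[[0,0,1.5,0,0,0],[0,0,0,0,0,0],[0,0,0,0,0,0]]'
python3 - <<'E'
from cell import telemetry, optics
import cv2,numpy as np,pickle
from h import *
print(telemetry.sense()["force"])
for n in ["scene","wrist"]:
    s=telemetry.sense();p=optics.get_image(n);p["st"]=s;pickle.dump(p,open(n+"8.pkl","wb"));cv2.imwrite(f"pics/{n}8.png",p["frame"][:,:,::-1] if n=="wrist" else cv2.resize(p["frame"][180:350,220:440,::-1],None,fx=3,fy=3))
w=wr(p);R=w["R"];T=w["t"]
def z(px):
    u=cv2.undistortPoints(np.array([[px]],float),w["mtx"],w["distortion"])[0,0]
    d=np.median(w["range_z"][int(px[1])-3:int(px[1])+4,int(px[0])-2:int(px[0])+3]); return (R.T@(np.array([u[0],u[1],1])*d-T)).round(4)
for px in [(290,245),(320,245),(350,245),(320,265)]: print(px,z(px))
E
```

```text
time_s: 14.25
tcp_pos: [0.5644, 0.0258, 0.0546]
tcp_rot: [-3.141, 0.0, -2.009]
force: [0.6, -0.4, 4.1]
gripper_width: 0.001
time_s: 14.55
tcp_pos: [0.5644, 0.0258, 0.0532]
tcp_rot: [-3.141, 0.0, -2.009]
force: [-1.0, 0.2, 5.8]
gripper_width: -0.001
[-1.01075148  0.23070224  5.80760835]
(290, 245) [0.5668 0.0031 0.0283]
(320, 245) [0.5552 0.0087 0.0278]
(350, 245) [0.5436 0.0141 0.0278]
(320, 265) [0.5552 0.0084 0.0529]
```

View pics/wrist8.png

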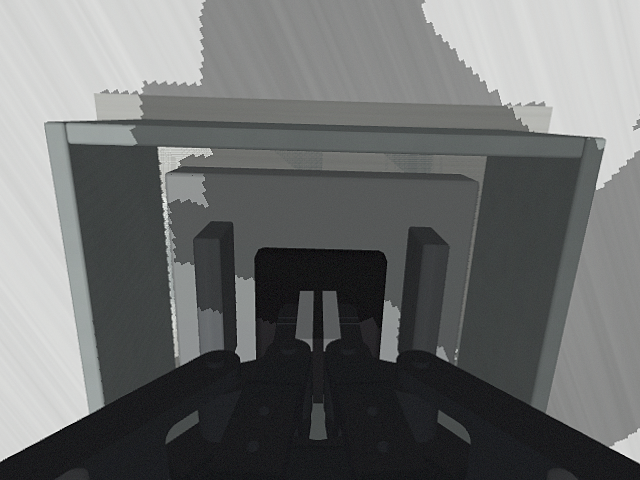

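View pics/scene8.png

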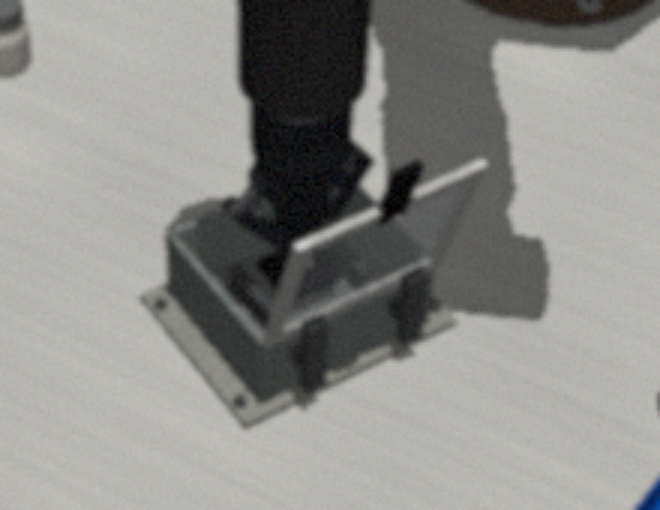

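The plate, at (320,265), now measures about 0.053. The guard stays open and clear of the arm. I hold here.

```bash
for i in 1 2 3; do python3 -m creep '[[0,0,0,0,0,0],[0,0,0,0,0,0],[0,0,0,0,0,0],[0,0,0,0,0,0],[0,0,0,0,0,0],[0,0,0,0,0,0],[0,0,0,0,0,0],[0,0,0,0,0,0]]'; done
python3 - <<'E'
from cell import telemetry, optics
from h import *
s=telemetry.sense();p=optics.get_image("wrist");p["st"]=s
w=wr(p);R=w["R"];T=w["t"]
def z(px):
    u=cv2.undistortPoints(np.array([[px]],float),w["mtx"],w["distortion"])[0,0]
    d=np.median(w["range_z"][int(px[1])-3:int(px[1])+4,int(px[0])-2:int(px[0])+3]); return (R.T@(np.array([u[0],u[1],1])*d-T)).round(4)
for px in [(275,265),(320,265),(365,265),(275,290),(222,270),(206,270),(418,270),(435,270),(425,235),(432,250),(205,240)]: print(px,z(px))
E
```

```text
time_s: 15.45
tcp_pos: [0.5644, 0.0258, 0.0532]
tcp_rot: [-3.141, 0.0, -2.009]
force: [0.1, 0.3, 5.0]
gripper_width: -0.004
time_s: 16.25
tcp_pos: [0.5644, 0.0258, 0.0532]
tcp_rot: [-3.141, 0.0, -2.009]
force: [-0.8, 0.7, 5.8]
gripper_width: 0.0
time_s: 17.05
tcp_pos: [0.5644, 0.0258, 0.0532]
tcp_rot: [-3.141, 0.0, -2.009]
force: [-0.2, 0.8, 6.4]
gripper_width: 0.001
(275, 265) [0.5702 0.0013 0.053 ]
(320, 265) [0.5551 0.0083 0.0531]
(365, 265) [0.5401 0.0154 0.0528]
(275, 290) [0.5747 0.0102 0.053 ]
(222, 270) [ 0.5897 -0.0048  0.051 ]
(206, 270) [ 0.5943 -0.0078  0.0529]
(418, 270) [0.5229 0.0267 0.0502]
(435, 270) [0.5174 0.0281 0.0529]
(425, 235) [0.5144 0.0186 0.0406]
(432, 250) [0.5156 0.0203 0.053 ]
(205, 240) [ 0.589  -0.018   0.0526]
```

Plate top is 0.053 and the cheek tops are 0.053, so they are level, with a push of about 6 N. It has been held for more than 2 s, so I hand in.

```bash
python3 -c "
from cell import job_done; print(job_done())"
```

```text
the job is handed in; nothing more can be done
None
```

I opened the guard onto its stop, let go of it, and pressed the palm plate half way. I handed the job in at about 17 s while still holding the plate; `job_done()` reports no verdict.

- **Guard:** I lifted it by its tab to about 1.77 rad and released it there. The tab then measured about 53 mm past the hinge line and 235 mm high, which matches resting on the stop. A scene picture taken during the press showed it still open and clear of the gripper.
- **Plate:** I pressed it with the shut fingers to a TCP height of 53.2 mm. The wrist camera's depth put the plate top at 52.8–53.1 mm and the cheek tops at 52.6–53.0 mm. The push was 5–6.4 N, against about 6 N expected at half way. I held it for about 2.5 s before handing in and never commanded it below half way.
- **Bystanders:** The arm never came near the bystanders. The nest and jar look unmoved in the pictures, but I did not measure any of the four again.
- **What disagreed:**
  - Some single-view points, such as the network's cheek level and hinge, disagreed by 5–10 mm. I relied on the two- and three-view fits and the depth instead.
  - A sideways load of about 20 N built up near the end of the lift. A 4 mm sideways correction, made while finishing the lift, removed it before release.

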